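Sort the notched beakers into the seconds box and shut it

ROBOT

A 6-joint arm with a two-finger parallel gripper is mounted at the origin on the work surface. World frame = base frame: x ahead of the robot, y to its left, z up, the work surface at z = 0. Lengths are in m, angles in rad, forces in N, time in s.
With the tool pointing down it reaches from about 0.25 to 0.775 m from the base axis. Payload 4 kg.
Tool frame: the origin (TCP) lies on the centre line of the jaws, within the pads' length; the fingertips stand robot.tips_ahead ahead of it and the grasp point (between the pads) lies 8 mm behind it (robot.tips_ahead is the distance from the TCP to the fingertips, in m); z points along the fingers, y is the line along which they close (so a half turn about z gives the same grasp; the last joint's range is limited). The gripper opens to 94 mm and grips with 3 to 60 N. Pads are 16 mm wide; open, the fingers measure 119 mm over their backs; the gripper's body (75 mm by 177 mm) begins 78 mm behind the grasp point.
Start: joints at [-1.229, 0.087, 1.371, -0, 1.684, -0.103], TCP at [0.237, -0.497, 0.177] pointing down, gripper open.
Joint ranges: [-3.1, 3.1], [-0.76, 2.03], [0.27, 2.55], [-1.08, 4.22], [0.17, 2.65], [-2.57, 2.57]. Speed limits (rad/s): [2.79, 2.79, 3.14, 3.14, 3.14, 3.14].

INTERFACE

Orientations are given as [roll, pitch, yaw] about the fixed x, y, z axes, in that order (R = Rz(yaw) Ry(pitch) Rx(roll)).
In Python, from bench import robot, snapshot, close_job, spotter gives the robot as it stands. The module is installed in compiled form; this text tells all that it offers.
- The arm moves only by the tool servo_tool, never from a script. Its argument "commands" is one flat list of numbers, 7 for each row, row after row: the shift along the tool's x, y, z in m, then the turn, a rotation vector about the tool's x, y, z in degrees, then the finger opening in m, from 0 to 0.094. In form: [x, y, z, ax, ay, az, grip, x, y, z, ax, ay, az, grip, ...]. A call has 1 to 10 rows; each row is the pose to reach, as a shift and turn from the pose commanded when the call began, along the tool's axes at that moment; what a row does not reach only later rows make up. A row lasts 1/8 s, in which the tool goes at most 62.5 mm and 10.7 degrees, less where a joint would pass 70% of its speed; a pose out of reach is approached as far as the arm can. A call with a gripper value outside its range is refused whole. The fingers move at their own pace and stop on an object; the grip force is fixed at half the most. Time passes only in rows, so rows that repeat a pose let the fingers close. It gives the time, the measured TCP pose, the force, the opening and the grip force at its end, in the units of the state.
- robot.get_obs(): the state, without advancing time (a new reading comes with each control period).
- snapshot(name): name is "side" or "top"; returns a dict with "img" (480x640x3 uint8, blue, green, red), "camera_matrix" (3x3 intrinsics, pixels), "k1" (the pictures are not rectified: a ray, as slopes to the right and down, at radius r is drawn at 1 + k1 r^2 times it, then the intrinsics apply), "extrinsics" (4x4, takes a point from camera to world coordinates). Camera axes: x right, y down, z forward; pixel columns grow to the right and rows downward; lengths in m; the calibration is good to about 2 mm. A picture is of the moment at which its call begins. There is no depth.
- close_job(): hands the job in; it is judged then, once.
Trained networks look in a picture, given as the dict that the camera call returned (one of the last four; its "shot" number tells which), for a name from the list of things; names that differ only in an ending like _2 or _b are one class to them, and where a whole thing is asked for, a point or a joint stands for the part that bears it (a point fixed in the world has none). Each returns a list of dicts, best first, with "conf" (0 to 1); they miss things now and then, are a little off and sometimes report something else, mostly with a low value. They report only what shows in the picture. A call takes as long as a camera call. They do not tell look-alikes from the thing itself.
- spotter.trace(name, picture): "region" (480x640 bool, what is visible of it) and "box" ([left, top, width, height] in pixels, round what is visible of it).
The state is a dict: "time": time; "joint_positions": joint angles; "qvel": joint speeds; "joint_torque": joint torques, N m; "tool_pos": TCP position; "ee_rot": TCP orientation; "wrist_force": force on the tool from outside, world axes, zero at the start; "wrist_torque": the same for the moment, N m; "width": finger opening in m; "finger_force": force on a finger pad.
Only numpy, scipy, OpenCV 4.12 (cv2) and the standard library are available. Lean on these libraries where they do the work, as an engineer would, in place of code of your own. Each camera call takes 0.05 s, during which the arm holds its last target. There are 200 camera calls.

TASK

Take the two beakers with a notched rim off the ware board and stand them upright in the seconds box, one in each half, lowering each until it rests on the cork padding before letting go (never dropped, never rammed down). Then shut the box's lid fully. Leave the whole-rimmed beakers and everything else where they are.

Things in the scene. Friction and masses are not known exactly. Their poses are not given: they have to be found in the camera images.
- reject_a: Plain fired-clay beaker, open top, upright, any yaw, 80 mm high, about 0.25 kg: round foot 74 mm across and 34 mm high, above it a nearly round cup 58 mm across, wall 5 mm. Origin: centre of its underside, z up. A REJECT: its rim is marked with two square notches about 39 mm wide and 30 mm deep, on its own +x and -x sides; whole below 50 mm.
- reject_b: Plain fired-clay beaker, open top, upright, any yaw, 80 mm high, about 0.25 kg: round foot 74 mm across and 34 mm high, above it a nearly round cup 58 mm across, wall 5 mm. Origin: centre of its underside, z up. A REJECT: its rim is marked with two square notches about 39 mm wide and 30 mm deep, on its own +x and -x sides; whole below 50 mm.
- good_a: Plain fired-clay beaker, open top, upright, any yaw, 80 mm high, about 0.25 kg: round foot 74 mm across and 34 mm high, above it a nearly round cup 58 mm across, wall 5 mm. Origin: centre of its underside, z up. A GOOD one: its rim is whole all round. It stays on the board.
- good_b: Plain fired-clay beaker, open top, upright, any yaw, 80 mm high, about 0.25 kg: round foot 74 mm across and 34 mm high, above it a nearly round cup 58 mm across, wall 5 mm. Origin: centre of its underside, z up. A GOOD one: its rim is whole all round. It stays on the board.
- good_c: Plain fired-clay beaker, open top, upright, any yaw, 80 mm high, about 0.25 kg: round foot 74 mm across and 34 mm high, above it a nearly round cup 58 mm across, wall 5 mm. Origin: centre of its underside, z up. A GOOD one: its rim is whole all round. It stays on the board.
- ware_board: Fixed plywood board 270 (its x) x 380 (its y) x 12 mm on which the five beakers stand, at least 100 mm apart centre to centre. Origin: centre of its underside, so its top is 12 mm higher.
- seconds_box: Fixed plywood seconds box: outside 170 (its x) x 240 (its y) x 150 mm high, walls 6 mm. Origin: centre of its underside, on the table. Its own +x side, away from the ware board, carries the lid hinge. A beaker standing on the padding inside clears the shut lid at any padding level.
- box_mouth (a point): Centre of the box's open mouth, level with its rim, 150 mm above the table. On the floor lie two level cork pads (154 x 112 mm), side by side: one fills the half at the box's +y, one the half at -y; a beaker fits on each. Their tops are each anywhere from 18 to 58 mm above the table, unequal, not told: to be felt for. Loaded, a pad sinks about 1 mm per 5 N, 5 mm at most.
- box_lid (a joint): Hinge of the flat plywood lid (as large as the box, 8 mm thick), rad: 0 shut, flat on the rim; 1.57 upright above the hinge side; more leans outward. Starts at 1.6 to 1.8, limit 1.9. Stiff hinge: the lid stays where left and follows a push of a few newtons. Its outer face looks away from the box when open, up when shut.
- box_lid_hinge (a point): Point on the lid's hinge axis, at the middle of the box's +x rim, 150 mm above the table (at the underside of the shut lid). The axis runs along the box's y.
- box_lid_handle (a point): Grip point of the small steel knob on the lid's outer face 140 mm from the hinge and 35 mm off that face, in the middle of the box's y; it moves with the lid. The lid's free edge is about 170 mm from the hinge.
- kiln_stilt: Bystander, not to be disturbed: small white ceramic cross, 42 mm wide, 11 mm high, on the ware board. Origin under its centre.
- wood_rib: Bystander, not to be disturbed: flat wooden scraper 35 x 60 x 6 mm, on the ware board. Origin under its centre.
- water_cup: Bystander, not to be disturbed: clear plastic cup 72 mm across, 85 mm high, with two sticks to 125 mm. Origin under its centre.
- rolling_pin: Bystander, not to be disturbed: wooden rolling pin, 260 mm long along its y, 44 mm thick. Origin under its centre.
- modelling_knife: Bystander, not to be disturbed: wooden modelling knife 225 mm long along its x, 9 mm high, on the ware board. Origin under its handle's middle.
- glaze_jar: Bystander, not to be disturbed: closed jar 70 mm across, 90 mm high. Origin under its centre.
There are look-alikes about, which are no part of the job. Leave any yellow look-alike of the reject_b alone.

How it is judged:
By the outcome, as a careful person would: the job done as asked, in the order asked, and still so for the second after the job is handed in, with the robot touching nothing.
It also fails if it takes over 72 s, if anything falls off the work surface, if the arm or the gripper's body presses on something with over 40 N, if the wrist force passes 120 N, or if a joint passes its speed limit or range.

## Working session

There is one attempt and no reset: what is moved stays moved. The work goes in short steps, Python scripts to look and compute and a tool call to move; the robot and the scene stay as the last step left them, time stands still between calls to the robot, and variables do not carry over. Pictures are saved under pics/ and viewed, at most 10 in all, crops included, and the job is handed in when it is done.

Besides the shell and the picture viewer there is one more tool, called after "Request:" as name(argument=value, ...), one argument or row to a line, values as JSON. servo_tool: Moves the arm, as the interface text tells. Its arguments: {"type":"object","properties":{"commands":{"type":"array","items":{"type":"number"}}},"required":["commands"]}

```bash
mkdir -p pics; cat > h.py <<'E'
import numpy as np, cv2
from bench import robot, snapshot, close_job, spotter
from scipy.spatial.transform import Rotation as R
def ray(p,uv):
    K=np.array(p["camera_matrix"]);E=np.array(p["extrinsics"])
    n=cv2.undistortPoints(np.float64([[uv]]),K,np.array([p["k1"],0,0,0],float))[0,0]
    return E[:3,3],E[:3,:3]@np.array([n[0],n[1],1])
def onz(p,uv,z):
    o,d=ray(p,uv);return o+d*(z-o[2])/d[2]
def proj(p,X):
    E=np.linalg.inv(np.array(p["extrinsics"]));K=np.array(p["camera_matrix"])
    return cv2.projectPoints(np.float64(X).reshape(-1,1,3),cv2.Rodrigues(E[:3,:3])[0],E[:3,3],K,np.array([p["k1"],0,0,0],float))[0][:,0]
E
python3 - <<'E'
from h import *
np.set_printoptions(precision=3,suppress=True)
for n in("top","side"):
    p=snapshot(n);cv2.imwrite(f"pics/{n}0.png",p["img"]);print(n,np.array(p["extrinsics"])[:3])
    for k in("reject_a","good_a","ware_board","seconds_box","box_lid","box_lid_handle"):
        for d in spotter.trace(k,p)[:6]:
            m=cv2.moments(d["region"].astype(np.uint8));b=d["box"];c=(m["m10"]/m["m00"],m["m01"]/m["m00"])
            print(k,round(d["conf"],2),np.array(b),np.array(c),onz(p,c,.09)[:2])
print(robot.get_obs(),robot.tips_ahead)
E
```

```text
top [[-0.061 -0.976  0.211  0.262]
 [-0.998  0.061 -0.007  0.035]
 [-0.006 -0.211 -0.978  1.494]]
reject_a 0.86 [238.1 334.8  31.1  33.5] [253.238 350.779] [0.317 0.199]
reject_a 0.73 [241.7 266.5  32.7  32.3] [258.854 284.442] [0.467 0.181]
reject_a 0.57 [290.  261.5  31.   34.5] [306.284 278.362] [0.474 0.072]
good_a 0.95 [215.8 222.   30.1  29.8] [228.89  234.713] [0.588 0.246]
good_a 0.78 [195.5 273.5  37.   34.4] [213.69  289.382] [0.461 0.285]
good_a 0.55 [266.7 213.1  30.5  37.2] [283.004 230.406] [0.59 0.12]
good_a 0.17 [291.1 258.4  28.5  38.6] [306.706 278.352] [0.474 0.071]
ware_board 0.64 [178.4 196.7 163.8 124.1] [263.564 260.817] [0.521 0.168]
ware_board 0.61 [267.3 212.3  30.2  36.3] [283.078 230.193] [0.59  0.119]
seconds_box 0.57 [401.  159.5 133.  135.3] [460.716 234.562] [ 0.554 -0.293]
box_lid 0.77 [481.7 154.1  51.7 129.3] [502.417 222.454] [ 0.577 -0.394]
box_lid_handle 0.73 [481.6 154.7  49.3 135.6] [502.575 222.757] [ 0.576 -0.395]
side [[-0.978 -0.15   0.143  0.417]
 [-0.207  0.694 -0.689  0.648]
 [ 0.004 -0.704 -0.71   0.791]]
reject_a 0.92 [322.1 313.   43.
[... 541 characters left out ...]
_lid 0.88 [310.7  69.1  96.6  78.2] [357.718 106.117] [ 0.576 -0.616]
box_lid_handle 0.87 [309.   67.9 100.5  77.4] [357.776 106.046] [ 0.576 -0.617]
box_lid_handle 0.57 [225.  385.5  25.9  24.2] [240.291 399.444] [0.614 0.353]
{'time': 0.7, 'joint_positions': array([-1.229,  0.087,  1.371,  0.   ,  1.684, -0.103]), 'qvel': array([-0.001, -0.   ,  0.001, -0.001, -0.001,  0.   ]), 'joint_torque': array([ -0.   , -33.992, -30.252,   0.072,   0.024,   0.   ]), 'tool_pos': array([ 0.237, -0.497,  0.177]), 'ee_rot': array([3.141, 0.   , 0.445]), 'wrist_force': array([-0.305, -0.573,  1.191]), 'wrist_torque': array([ 0.011, -0.043,  0.002]), 'finger_force': 0.0, 'width': 0.09421513987510291} 0.011
```

View pics/top0.png

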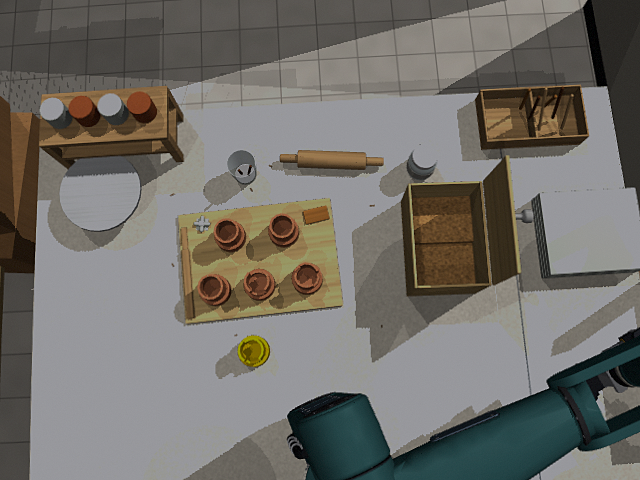

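View pics/side0.png

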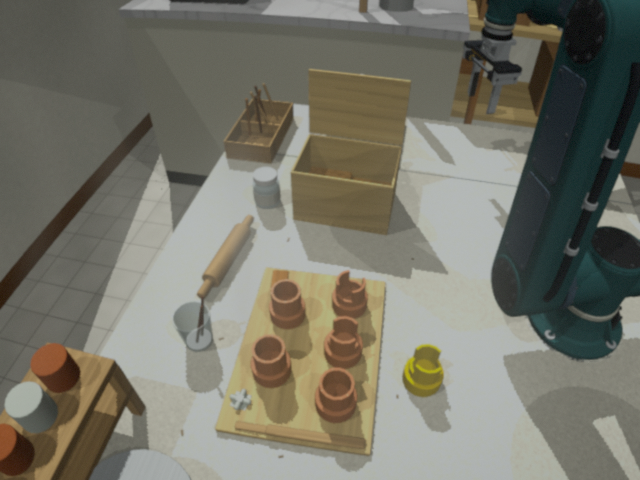

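The top view shows the notched clay beakers at about (259,284) and (306,278). The yellow look-alike is at (253,351), the box mouth at x 407–487, y 184–292, and the open lid to its right. Next I'll take zoomed crops and fit positions.

```bash
python3 - <<'E'
from h import *
from scipy.optimize import least_squares
np.set_printoptions(precision=4,suppress=True)
P={n:snapshot(n) for n in("top","side")}
t=np.linspace(0,2*np.pi,40)
def cyl(x,y,r,z0,z1):return np.array([[x+r*np.cos(a),y+r*np.sin(a),z] for z in(z0,z1) for a in t])
def cen(p,x,y):
    m=np.zeros((1920,2560),np.uint8)
    for c in(cyl(x,y,.037,.012,.046),cyl(x,y,.029,.012,.092)):
        cv2.fillConvexPoly(m,cv2.convexHull(np.round((proj(p,c)+.5)*4).astype(np.int32)),1)
    b=cv2.boundingRect(m);return np.array([b[0],b[1],b[0]+b[2],b[1]+b[3]])/4
g={}
for n,p in P.items():
    for k in("reject_a","good_a"):
        for d in spotter.trace(k,p):
            b=d["box"];
            c=(b[0]+b[2]/2,b[1]+b[3]/2);xy=onz(p,c,.05)[:2]
            for q in g:
                if np.hypot(*(xy-q))<.04:g[q].append((n,b));break
            else:g[tuple(xy)]=[(n,b)]
for q,l in g.items():
    f=lambda v:np.concatenate([(cen(P[n],*v)-[b[0],b[1],b[0]+b[2],b[1]+b[3]]) for n,b in l])
    s=least_squares(f,q,diff_step=.01,loss="soft_l1");print(np.array(q),s.x,[n for n,_ in l],f(s.x))
def crop(p,x,y,w,h,s):return cv2.resize(p["img"][y:y+h,x:x+w],None,fx=s,fy=s,interpolation=cv2.INTER_CUBIC)
T,S=P["top"],P["side"]
M=np.zeros((600,800,3),np.uint8)
a=crop(T,235,255,100,55,8);M[:220*2]=a[:440]
cv2.imwrite("pics/b_top.png",a)
b=crop(S,310,265,70,110,5);cc=crop(S,285,130,130,110,3)
M[:]=0;M[:550,:350]=b;M[:330,360:750]=cc;cv2.imwrite("pics/b_side.png",M)
cv2.imwrite("pics/box_top.png",crop(T,395,150,150,150,4))
E
```

```text
[0.3149 0.2017] [0.318 0.21 ] ['top', 'side'] [-3.5  -0.55 -0.7  -0.2  -0.6  -2.05  3.55 -0.25]
[0.4757 0.1817] [0.4778 0.1835] ['top'] [-2.   -1.2   3.2   3.05]
[0.481  0.0727] [0.4864 0.0704] ['top', 'side'] [-1.1   1.1   4.2  -2.    1.15 -3.25 -1.    1.6 ]
[0.5964 0.1212] [0.6039 0.1231] ['top', 'side'] [ 0.05 -2.4   0.25 -0.2   0.   -0.4   0.95  0.6 ]
[0.5924 0.248 ] [0.5996 0.2476] ['top', 'side'] [ 1.8  -2.8   1.65  0.25  1.25  2.4  -0.7   1.55]
[0.4661 0.2927] [0.4675 0.2897] ['side'] [-0.45 -1.3   0.55  1.5 ]
```

View pics/b_top.png

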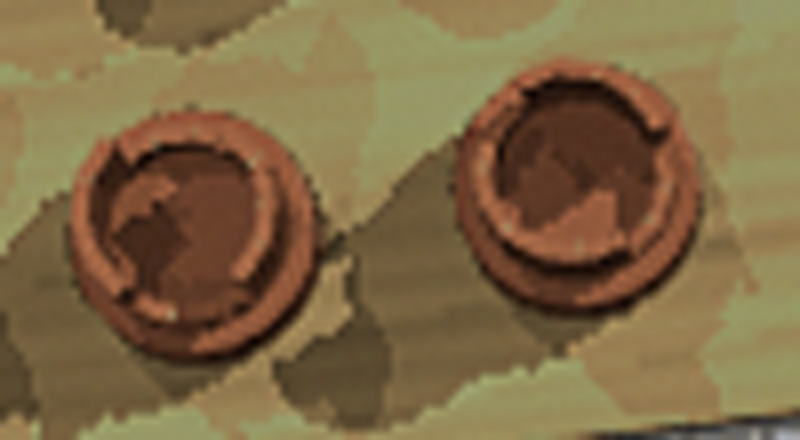

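View pics/b_side.png

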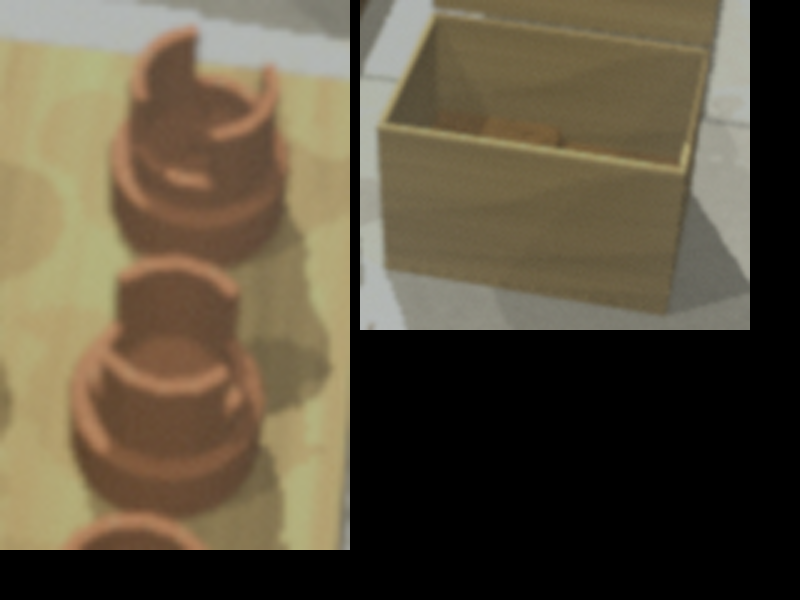

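View pics/box_top.png

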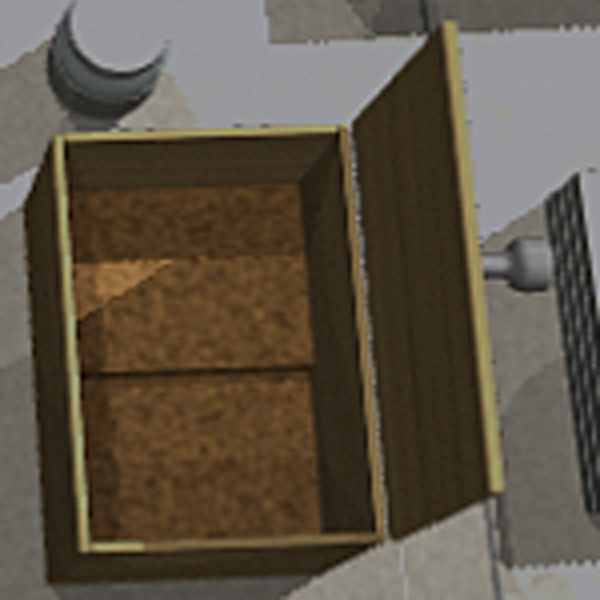

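```bash
python3 - <<'E'
from h import *
from scipy.optimize import least_squares
np.set_printoptions(precision=4,suppress=True)
T,S=snapshot("top"),snapshot("side")
for nm,pts in (("near",[(118,270),(238,290),(105,350),(228,375)]),("far",[(135,75),(197,30),(212,135),(272,70)])):
    W=np.array([onz(S,np.array(q)/5-.4+[310,265],.092)[:2] for q in pts])
    d1,d2=W[1]-W[0],W[3]-W[2]
    print(nm,W,W.mean(0),np.degrees(np.arctan2(d1[1],d1[0])),np.degrees(np.arctan2(d2[1],d2[0])),np.linalg.norm(d1),np.linalg.norm(d2))
C=[np.array(q)/4-.4+[395,150] for q in [(57,138),(343,128),(384,543),(80,552)]]
# box local corners: y+ side = world? box +x = away from board (world -y); so box +y = world +x
L=np.array([[-.085,.12],[.085,.12],[.085,-.12],[-.085,-.12]])
D=[np.array(q)/3-.33+[285,130] for q in [(380-360,125),(437-360,15),(685-360,168),(706-360,48)]]
Ls=np.array([[-.085,.12],[.085,.12],[-.085,-.12],[.085,-.12]])
def pts(v,L,z=.15):
    c,s=np.cos(v[2]),np.sin(v[2]);return np.c_[v[0]+c*L[:,0]-s*L[:,1],v[1]+s*L[:,0]+c*L[:,1],np.full(len(L),z)]
f=lambda v:np.concatenate([(proj(T,pts(v,L))-C).ravel(),(proj(S,pts(v,Ls))-D).ravel()])
s=least_squares(f,[.55,-.29,-1.5],loss="soft_l1");v=s.x
print("box",v,np.degrees(v[2]),f(v).reshape(-1,2))
F=[np.array(q)/4-.4+[395,150] for q in [(455,22),(502,492)]]
def lid(a):
    c,s2=np.cos(v[2]),np.sin(v[2]);o=[]
    for y in(.12,-.12):
        x=.085-.17*np.cos(a)+.008*np.sin(a);z=.15+.17*np.sin(a)+.008*np.cos(a)
        o.append([v[0]+c*x-s2*y,v[1]+s2*x+c*y,z])
    return proj(T,o)
a=least_squares(lambda a:(lid(a[0])-F).ravel(),[1.7]);print("lid",a.x,a.fun)
for nm,l in (("pad+y",[0,.057]),("pad-y",[0,-.057])): print(nm,pts(v,np.array([l]))[0])
E
```

```text
near [[0.4982 0.1662]
 [0.4537 0.1658]
 [0.496  0.2011]
 [0.4514 0.2023]] [0.4748 0.1839] -179.43255375824774 178.47158896519136 0.044499048989444956 0.044668107328761426
far [[0.5097 0.0736]
 [0.4898 0.0454]
 [0.475  0.0969]
 [0.4572 0.0598]] [0.4829 0.0689] -125.17168537642935 -115.60731120117086 0.03457018604255932 0.041193547903870226
box [ 0.5455 -0.2535 -1.5994] -91.63746537006688 [[-0.9876 -0.8057]
 [ 1.879  -0.5806]
 [ 1.0295  0.3645]
 [-0.0625  0.8321]
 [-1.5105  0.4508]
 [-1.4369 -1.6025]
 [ 0.5496  1.9715]
 [ 2.2096  0.3704]]
lid [1.591] [-0.0752  0.379   0.0975  0.9145]
pad+y [ 0.6025 -0.2551  0.15  ]
pad-y [ 0.4885 -0.2519  0.15  ]
```

```bash
cat >> h.py <<'E'
def wp(*T):
    """rows for world targets (x,y,z,yaw_deg[,tilt rotation R])"""
    o=robot.get_obs();R0=R.from_euler("xyz",o["ee_rot"]);p=np.array(o["tool_pos"])
    print("t",o["time"],"pos",p.round(4),"rpy",np.degrees(o["ee_rot"]).round(2),"F",np.round(o["wrist_force"],1),"w",round(float(o["width"]),4))
    for t in T:
        Rt=R.from_euler("xyz",[180,0,t[3]],degrees=True)
        print(np.round(R0.inv().apply(np.array(t[:3])-p),4).tolist(),np.round((R0.inv()*Rt).as_rotvec(degrees=True),1).tolist())
E
python3 -c "
from h import *
wp((.30,-.40,.26,30),(.34,-.15,.26,45),(.484,.0695,.20,60))"
```

```text
t 1.1 pos [ 0.2367 -0.4965  0.1771] rpy [179.99  -0.    25.49] F [ 0.   0.  -0.7] w 0.0941
[0.0987, -0.0598, -0.0829] [0.0, 0.0, -4.5]
[0.2424, -0.2683, -0.0829] [0.0, 0.0, -19.5]
[0.4668, -0.4045, -0.0229] [0.0, 0.0, -34.5]
```

Request:
servo_tool(
  commands=[0.05,-0.03,-0.042,0,0,-2,0.084,0.099,-0.06,-0.083,0,0,-4.5,0.084,0.135,-0.11,-0.083,0,0,-8,0.084,0.17,-0.16,-0.083,0,0,-12,0.084,0.206,-0.214,-0.083,0,0,-16,0.084,0.242,-0.268,-0.083,0,0,-19.5,0.084,0.29,-0.297,-0.07,0,0,-24,0.084,0.34,-0.327,-0.06,0,0,-28,0.084,0.39,-0.357,-0.045,0,0,-31,0.084,0.43,-0.382,-0.035,0,0,-34.5,0.084],
)

```text
time: 2.35
tool_pos: [0.4611, 0.0356, 0.2116]
ee_rot: [3.141, 0.0, 1.05]
wrist_force: [0.2, -1.0, 0.6]
width: 0.0844
finger_force: 0.0
```

```bash
python3 -c "
from h import *
wp((.484,.0695,.15,60),(.484,.0695,.069,60))"
```

```text
t 2.35 pos [0.4611 0.0356 0.2116] rpy [179.98   0.    60.17] F [ 0.2 -1.   0.6] w 0.0844
[0.0408, 0.003, 0.0616] [0.0, 0.0, 0.2]
[0.0408, 0.0029, 0.1426] [0.0, 0.0, 0.2]
```

Request:
servo_tool(
  commands=[0.02,0.0015,0.03,0,0,0,0.084,0.041,0.003,0.062,0,0,0,0.084,0.041,0.003,0.062,0,0,0,0.084,0.041,0.003,0.085,0,0,0,0.084,0.041,0.003,0.11,0,0,0,0.084,0.041,0.003,0.13,0,0,0,0.084,0.041,0.003,0.143,0,0,0,0.084,0.041,0.003,0.143,0,0,0,0.084],
)

```text
time: 3.35
tool_pos: [0.4833, 0.0668, 0.0693]
ee_rot: [-3.141, 0.0, 1.046]
wrist_force: [0.5, 0.3, -0.1]
width: 0.0841
finger_force: 0.0
```

```bash
python3 -c "
from h import *
wp((.484,.0695,.069,60))
p=snapshot('side');q=snapshot('top')
a=cv2.resize(p['img'][240:340,300:400],(400,400),interpolation=2);b=cv2.resize(q['img'][220:320,250:350],(400,400),interpolation=2)
cv2.imwrite('pics/g1.png',np.hstack([a,b]))"
```

```text
t 3.35 pos [0.4833 0.0668 0.0693] rpy [-1.7999e+02  2.0000e-02  5.9950e+01] F [ 0.5  0.3 -0.1] w 0.0841
[0.0027, -0.0008, 0.0003] [-0.0, 0.0, -0.1]
```

View pics/g1.png

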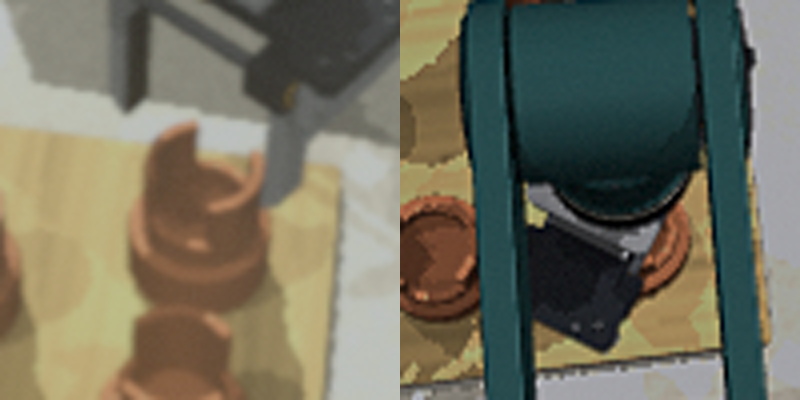

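```bash
python3 -c "
from h import *
S,T=snapshot('side'),snapshot('top')
o=robot.get_obs();p=np.array(o['tool_pos']);yd=R.from_euler('xyz',o['ee_rot']).apply([0,1,0])
t=p-[0,0,.011]
for P,off in((S,[300,240]),(T,[250,220])):
    print(((proj(P,[t,t+.042*yd,t-.042*yd,[.484,.0695,.092],[.484,.0695,.012]])-off)*4).round())
for n in(S,T):
  for d in spotter.trace('reject_a',n): print(round(d['conf'],2),np.round(d['box']))
"
```

```text
[[196. 198.]
 [134. 155.]
 [261. 243.]
 [199. 160.]
 [192. 258.]]
[[233. 223.]
 [265. 160.]
 [201. 287.]
 [228. 215.]
 [232. 236.]]
0.78 [332. 270.  36.  48.]
0.69 [403. 347.  40.  52.]
0.8 [238. 336.  32.  32.]
0.76 [310. 270.  10.  23.]
0.59 [241. 271.  28.  28.]
```

```bash
python3 -c "
from h import *
S=snapshot('side')
o=robot.get_obs();p=np.array(o['tool_pos']);yd=R.from_euler('xyz',o['ee_rot']).apply([0,1,0])
I=S['img'][170:320,270:470];I=cv2.resize(I,None,fx=4,fy=4,interpolation=2)
for h,c in((-.011,(0,0,255)),(.03,(0,255,0)),(.086,(255,0,0))):
  q=((proj(S,[p+[0,0,h]+k*yd for k in(-.0595,-.042,0,.042,.0595)])-[270,170])*4+1.5).round().astype(int)
  for a in q: cv2.circle(I,tuple(int(v) for v in a),4,c,-1)
cv2.imwrite('pics/g2.png',I)
"
```

```text
(no output)
```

View pics/g2.png

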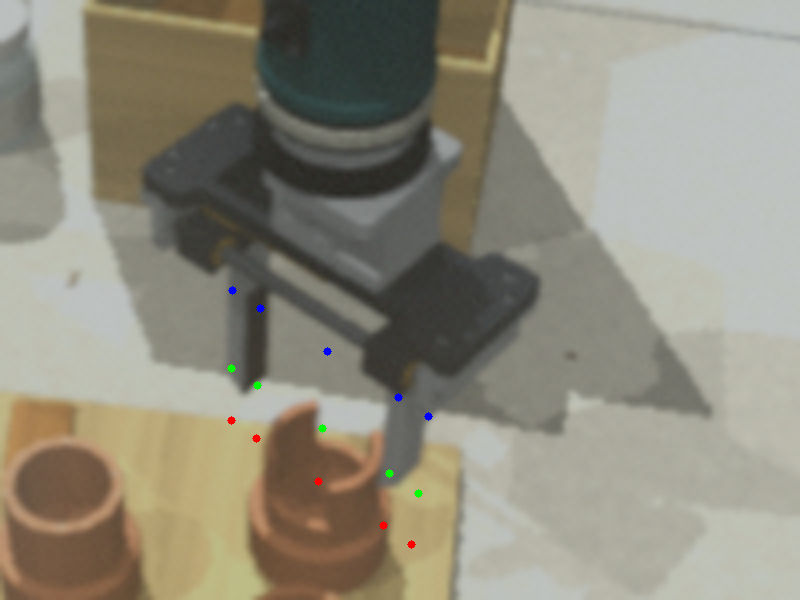

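```bash
python3 -c "
from h import *
S,T=snapshot('side'),snapshot('top')
def tri(a,b):
    (o1,d1),(o2,d2)=ray(S,a),ray(T,b);s=np.linalg.lstsq(np.c_[d1,-d2],o2-o1,rcond=None)[0]
    x,y=o1+s[0]*d1,o2+s[1]*d2;return ((x+y)/2).round(4),np.linalg.norm(x-y).round(4)
A,e=tri((404.1,241.6),(301.2,307.5));print(A,e)
o=robot.get_obs();p=np.array(o['tool_pos']);print('tool frame',R.from_euler('xyz',o['ee_rot']).inv().apply(A-p))
I=cv2.resize(T['img'][200:330,230:360],None,fx=4.6,fy=4.6,interpolation=2)
cv2.imwrite('pics/g3.png',I)
"
```

```text
[0.3936 0.0815 0.2316] 0.0006
tool frame [-0.03283036 -0.08507128 -0.16219194]
```

View pics/g3.png

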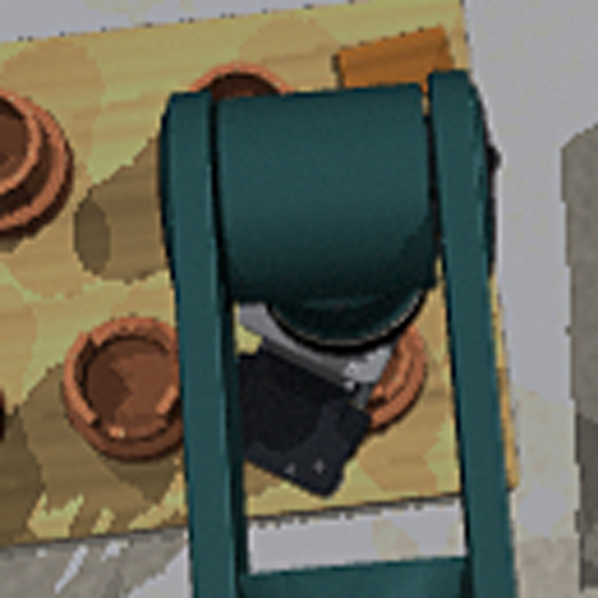

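```bash
python3 -c "
from h import *
S=snapshot('side');print(robot.tips_ahead)
p=np.array([.2367,-.4965,.1771]);y=np.radians(25.49);yd=np.array([np.sin(y),-np.cos(y),0])
for h in(-.011,.02,.086):print(h,proj(S,[p+[0,0,h]+k*yd for k in(-.0595,-.047,.047,.0595)]).round(1).tolist())
I=cv2.imread('pics/side0.png')[20:140,440:560];cv2.imwrite('pics/s0.png',cv2.resize(I,None,fx=5,fy=5,interpolation=2))
"
```

```text
0.011
-0.011 [[487.4, 129.1], [485.1, 126.6], [468.8, 108.9], [466.8, 106.6]]
0.02 [[490.2, 118.7], [487.9, 116.2], [471.2, 98.8], [469.1, 96.6]]
0.086 [[496.5, 95.4], [494.0, 93.0], [476.3, 76.2], [474.1, 74.2]]
```

View pics/s0.png

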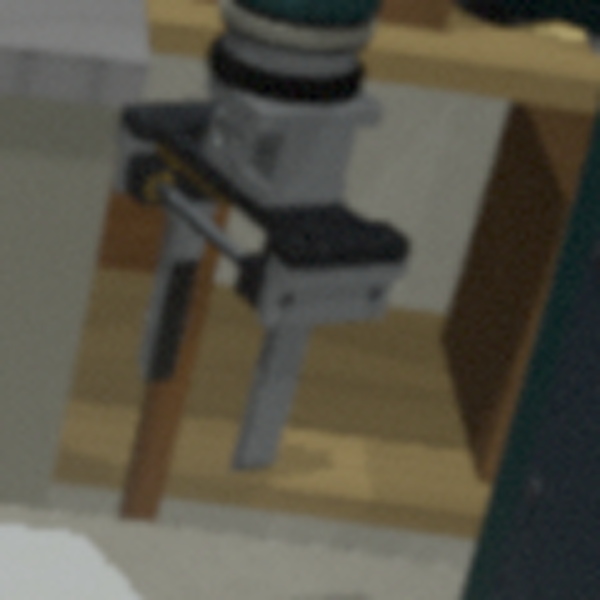

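Pics g2, g3 and s0 show the fingertips about 35 mm higher than the reported pose implies. They end at about (245,390) and (390,485) in g2, while the expected points are at (256,438) and (383,525). I'll descend 30 mm, which is safe whichever height is right, and look again.

Request:
servo_tool(
  commands=[0,0,0.006,0,0,0,0.084,0,0,0.012,0,0,0,0.084,0,0,0.018,0,0,0,0.084,0,0,0.024,0,0,0,0.084,0,0,0.03,0,0,0,0.084,0,0,0.03,0,0,0,0.084],
)

```text
time: 4.6
tool_pos: [0.483, 0.0673, 0.0383]
ee_rot: [-3.14, 0.001, 1.047]
wrist_force: [-0.6, 0.2, -0.9]
width: 0.0844
finger_force: 0.0
```

```bash
python3 -c "
from h import *
wp((.484,.0695,.039,60))
S=snapshot('side')
I=S['img'][200:320,300:420];I=cv2.resize(I,None,fx=5,fy=5,interpolation=2)
cv2.imwrite('pics/g4.png',I)
"
```

```text
t 4.6 pos [0.483  0.0673 0.0383] rpy [-1.7994e+02  5.0000e-02  5.9990e+01] F [-0.6  0.2 -0.9] w 0.0844
[0.0024, -0.0002, -0.0007] [-0.1, 0.0, -0.0]
```

View pics/g4.png

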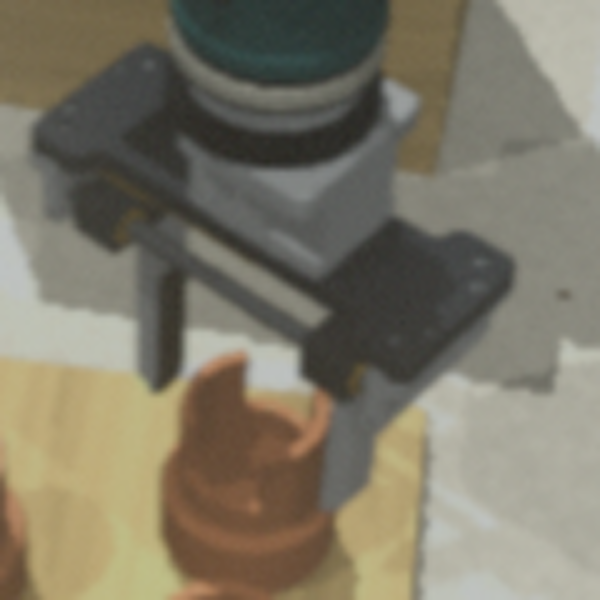

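g4 shows the fingers straddling the cup. The near fingertip's inner corner is at crop (322,505) and the far one at about (180,378), beside the two wings. I'll work out the true tip height from these.

```bash
python3 -c "
from h import *
from scipy.optimize import least_squares
np.set_printoptions(precision=4,suppress=True)
S=snapshot('side')
def ax(yaw):
    y=np.radians(yaw);return np.array([np.cos(y),np.sin(y),0]),np.array([np.sin(y),-np.cos(y),0])
obs=[]
# pose, yaw, half-mid of finger, pixel of tip centre (finger bottom mid)
P1,P2,P0=np.array([.4833,.0668,.0693]),np.array([.483,.0673,.0383]),np.array([.2367,-.4965,.1771])
obs+= [(P2,60,-.048,np.array([340,505])/5-.4+[300,200]),(P2,60,.048,np.array([165,384])/5-.4+[300,200]),
 (P1,60,-.048,np.array([398,482])/4-.4+[270,170]),(P1,60,.048,np.array([248,388])/4-.4+[270,170]),
 (P0,25.49,-.053,np.array([252,467])/5-.4+[440,20]),(P0,25.49,.053,np.array([157,377])/5-.4+[440,20])]
f=lambda v:np.concatenate([proj(S,p+v)[0]-u for p,yaw,k,u in obs for p in[p+k*ax(yaw)[1]]])
s=least_squares(f,[0,0,0],loss='soft_l1');print('offset world',s.x,s.fun)
g=lambda v:f([0,0,v[0]]);s=least_squares(g,[0]);print('z only',s.x,s.fun)
"
```

```text
offset world [0.0004 0.0043 0.0315] [ 0.6618  0.3152 -1.1898 -0.6338  0.2579  0.7228 -0.0375 -1.0727 -0.0055
  1.2696 -0.0582 -0.4015]
z only [0.0276] [ 1.0163 -0.1574 -0.628  -0.9325  0.614   0.3036  0.5367 -1.3151 -0.322
  1.8138 -0.2679  0.1993]
```

Request:
servo_tool(
  commands=[0.002,0,0.004,0,0,0,0.084,0.002,0,0.009,0,0,0,0.084,0.002,0,0.009,0,0,0,0.07,0.002,0,0.009,0,0,0,0.062,0.002,0,0.009,0,0,0,0.05,0.002,0,0.009,0,0,0,0.04,0.002,0,0.009,0,0,0,0.04,0.002,0,0.009,0,0,0,0.04],
)

```text
time: 5.7
tool_pos: [0.4845, 0.0691, 0.0301]
ee_rot: [-3.141, 0.0, 1.047]
wrist_force: [-1.1, 0.8, 0.6]
width: 0.0583
finger_force: 30.0
```

```bash
python3 -c "
from h import *
T=snapshot('top');v=[.5455,-.2535,-1.5994]
n=np.array([np.cos(v[2]),np.sin(v[2]),0]);m=np.array([-n[1],n[0],0]);c=np.array([v[0],v[1],0])
def pl(q,nn,off):
    o,d=ray(T,np.array(q)/4-.4+[395,150]);s=(off-(o-c)@nn)/(d@nn);X=o+s*d;return np.round([(X-c)@n,(X-c)@m,X[2]],4)
for q in[(300,188),(306,250),(314,340),(314,375),(318,440),(321,510)]:print(q,pl(q,n,.079))
for q in[(75,190),(200,186)]:print('far',q,pl(q,m,.114))
wp()
"
```

```text
(300, 188) [0.079  0.1135 0.045 ]
(306, 250) [0.079  0.074  0.0466]
(314, 340) [0.079  0.018  0.0474]
(314, 375) [ 0.079  -0.002   0.0402]
(318, 440) [ 0.079  -0.0411  0.0366]
(321, 510) [ 0.079  -0.0825  0.0298]
far (75, 190) [-0.06    0.114   0.0544]
far (200, 186) [0.0159 0.114  0.0546]
t 5.75 pos [0.4845 0.0691 0.0301] rpy [-1.800e+02  1.000e-02  5.999e+01] F [-1.5  1.3 -0.1] w 0.058
```

Request:
servo_tool(
  commands=[0,0,0,0,0,0,0.07,0,0,-0.005,0,0,0,0.07,0,0,-0.009,0,0,0,0.07,0,0,-0.009,0,0,0,0.04,0,0,-0.009,0,0,0,0.04,0,0,-0.009,0,0,0,0.04,0,0,-0.009,0,0,0,0.04,0,0,-0.02,0,0,0,0.04,0,0,-0.03,0,0,0,0.04,0,0,-0.03,0,0,0,0.04],
)

```text
time: 7.0
tool_pos: [0.4854, 0.0691, 0.0612]
ee_rot: [3.14, -0.001, 1.047]
wrist_force: [-0.4, -0.5, -1.3]
width: 0.0576
finger_force: 30.0
```

```bash
python3 -c "
from h import *
wp((.485,.069,.24,60),(.6025,-.25,.24,88.4),(.6025,-.25,.11,88.4))"
```

```text
t 7.0 pos [0.4854 0.0691 0.0612] rpy [ 1.7989e+02 -6.0000e-02  5.9990e+01] F [-0.4 -0.5 -1.3] w 0.0576
[-0.0001, 0.0, -0.1788] [0.1, -0.1, -0.0]
[-0.2175, 0.2613, -0.1785] [0.1, -0.0, -28.4]
[-0.2177, 0.2611, -0.0485] [0.1, -0.0, -28.4]
```

Request:
servo_tool(
  commands=[0,0,-0.045,0,0,0,0.04,0,0,-0.09,0,0,0,0.04,0,0,-0.135,0,0,0,0.04,0,0,-0.179,0,0,0,0.04,-0.03,0.036,-0.179,0,0,-4,0.04,-0.065,0.078,-0.179,0,0,-9,0.04,-0.1,0.12,-0.179,0,0,-14,0.04,-0.135,0.162,-0.179,0,0,-19,0.04,-0.17,0.204,-0.179,0,0,-24,0.04,-0.195,0.235,-0.179,0,0,-28.4,0.04],
)

```text
time: 8.25
tool_pos: [0.5907, -0.2197, 0.2379]
ee_rot: [-3.14, -0.0, 1.544]
wrist_force: [-0.3, -0.4, -1.4]
width: 0.0577
finger_force: 30.0
```

```bash
python3 -c "
from h import *
wp((.6025,-.25,.24,88.4),(.6025,-.25,.10,88.4))"
```

```text
t 8.25 pos [ 0.5907 -0.2197  0.2379] rpy [-1.7992e+02 -2.0000e-02  8.8450e+01] F [-0.3 -0.4 -1.4] w 0.0577
[-0.03, 0.0127, -0.0021] [-0.1, -0.0, 0.0]
[-0.0301, 0.0129, 0.1379] [-0.1, -0.0, 0.0]
```

Request:
servo_tool(
  commands=[-0.015,0.006,0,0,0,0,0.04,-0.03,0.013,0,0,0,0,0.04,-0.03,0.013,0,0,0,0,0.04,-0.03,0.013,0.03,0,0,0,0.04,-0.03,0.013,0.06,0,0,0,0.04,-0.03,0.013,0.09,0,0,0,0.04,-0.03,0.013,0.115,0,0,0,0.04,-0.03,0.013,0.13,0,0,0,0.04,-0.03,0.013,0.133,0,0,0,0.04,-0.03,0.013,0.133,0,0,0,0.04],
)

```text
time: 9.5
tool_pos: [0.6032, -0.2476, 0.1073]
ee_rot: [3.14, 0.001, 1.543]
wrist_force: [0.3, 0.6, -2.3]
width: 0.058
finger_force: 30.0
```

Request:
servo_tool(
  commands=[0,0,0.002,0,0,0,0.04,0,0,0.005,0,0,0,0.04,0,0,0.008,0,0,0,0.04,0,0,0.01,0,0,0,0.04,0,0,0.012,0,0,0,0.04,0,0,0.012,0,0,0,0.04],
)

```text
time: 10.25
tool_pos: [0.6025, -0.2476, 0.0937]
ee_rot: [-3.141, -0.0, 1.543]
wrist_force: [-0.5, 0.0, -1.5]
width: 0.0582
finger_force: 30.0
```

Next come slow steps, 2 mm per row.

Request:
servo_tool(
  commands=[0,0,0.002,0,0,0,0.04,0,0,0.004,0,0,0,0.04,0,0,0.006,0,0,0,0.04,0,0,0.006,0,0,0,0.04],
)

```text
time: 10.75
tool_pos: [0.6025, -0.2476, 0.0878]
ee_rot: [-3.141, -0.0, 1.543]
wrist_force: [0.3, 0.1, -1.6]
width: 0.0579
finger_force: 30.0
```

Request:
servo_tool(
  commands=[0,0,0.002,0,0,0,0.04,0,0,0.004,0,0,0,0.04,0,0,0.004,0,0,0,0.04],
)

```text
time: 11.12
tool_pos: [0.6025, -0.2476, 0.0837]
ee_rot: [-3.141, -0.0, 1.543]
wrist_force: [-0.1, 0.2, -2.0]
width: 0.058
finger_force: 30.0
```

Request:
servo_tool(
  commands=[0,0,0.002,0,0,0,0.04,0,0,0.004,0,0,0,0.04,0,0,0.004,0,0,0,0.04],
)

```text
time: 11.5
tool_pos: [0.6025, -0.2476, 0.0798]
ee_rot: [-3.141, -0.0, 1.543]
wrist_force: [0.1, -0.7, -2.0]
width: 0.058
finger_force: 30.0
```

Request:
servo_tool(
  commands=[0,0,0.0015,0,0,0,0.04,0,0,0.003,0,0,0,0.04,0,0,0.003,0,0,0,0.04],
)

```text
time: 11.88
tool_pos: [0.6027, -0.2478, 0.0784]
ee_rot: [3.141, 0.001, 1.543]
wrist_force: [-2.5, 1.1, 3.6]
width: 0.058
finger_force: 30.0
```

Request:
servo_tool(
  commands=[0,0,0,0,0,0,0.04,0,0,0,0,0,0,0.04],
)

```text
time: 12.12
tool_pos: [0.6028, -0.2478, 0.078]
ee_rot: [3.141, 0.0, 1.543]
wrist_force: [-2.3, 0.6, 5.8]
width: 0.058
finger_force: 30.0
```

Contact is steady at about 8 N on the cork, so I'll release and rise.

Request:
servo_tool(
  commands=[0,0,0,0,0,0,0.064,0,0,0,0,0,0,0.074,0,0,0,0,0,0,0.074,0,0,-0.01,0,0,0,0.074,0,0,-0.03,0,0,0,0.074,0,0,-0.06,0,0,0,0.074,0,0,-0.1,0,0,0,0.074,0,0,-0.14,0,0,0,0.074,0,0,-0.16,0,0,0,0.084,0,0,-0.16,0,0,0,0.084],
)

```text
time: 13.38
tool_pos: [0.6039, -0.2483, 0.2417]
ee_rot: [3.135, 0.003, 1.543]
wrist_force: [0.1, -0.5, 0.2]
width: 0.0838
finger_force: 0.0
```

```bash
python3 -c "
from h import *
wp((.53,.02,.24,45),(.476,.184,.20,0),(.476,.184,.10,0),(.476,.184,.039,0))
p=snapshot('top');q=snapshot('side')
for s in(p,q):
  for k in('reject_a','good_a'):
    for d in spotter.trace(k,s): print(k,round(d['conf'],2),np.round(d['box']))
"
```

```text
t 13.375 pos [ 0.6039 -0.2483  0.2417] rpy [179.6    0.2   88.39] F [ 0.1 -0.5  0.2] w 0.0838
[0.2661, -0.0814, 0.0002] [0.5, 0.0, 43.4]
[0.4286, -0.1403, 0.0393] [0.5, -0.2, 88.4]
[0.429, -0.141, 0.1393] [0.5, -0.2, 88.4]
[0.4292, -0.1414, 0.2003] [0.5, -0.2, 88.4]
reject_a 0.73 [241. 270.  32.  27.]
reject_a 0.65 [238. 336.  34.  34.]
reject_a 0.62 [486. 162.  45. 122.]
reject_a 0.51 [440. 197.   8.  15.]
good_a 0.98 [197. 276.  33.  32.]
good_a 0.97 [271. 212.  29.  37.]
good_a 0.57 [216. 222.  32.  29.]
reject_a 0.87 [402. 347.  40.  51.]
reject_a 0.86 [310. 158.  28.  20.]
reject_a 0.72 [324. 316.  43.  53.]
good_a 0.96 [315. 366.  43.  56.]
good_a 0.65 [249. 332.  43.  54.]
good_a 0.63 [237. 421. 131.  27.]
good_a 0.61 [268. 278.  39.  52.]
```

Request:
servo_tool(
  commands=[0.04,-0.012,0,0,0,10,0.084,0.09,-0.028,0,0,0,20,0.084,0.145,-0.045,0,0,0,30,0.084,0.2,-0.062,0,0,0,40,0.084,0.25,-0.08,0,0,0,50,0.084,0.3,-0.095,0,0,0,60,0.084,0.345,-0.11,0.01,0,0,70,0.084,0.39,-0.125,0.02,0,0,80,0.084,0.42,-0.137,0.03,0,0,88.4,0.084,0.429,-0.14,0.039,0,0,88.4,0.084],
)

```text
time: 14.92
tool_pos: [0.4737, 0.1864, 0.197]
ee_rot: [3.141, 0.001, 0.004]
wrist_force: [-0.4, 0.4, -0.4]
width: 0.0838
finger_force: 0.0
```

```bash
python3 -c "
from h import *
wp((.476,.184,.10,0),(.476,.184,.039,0))"
```

```text
t 14.925 pos [0.4737 0.1864 0.197 ] rpy [1.7997e+02 7.0000e-02 2.4000e-01] F [-0.4  0.4 -0.4] w 0.0838
[0.0024, 0.0023, 0.097] [0.0, 0.1, 0.2]
[0.0025, 0.0023, 0.158] [0.0, 0.1, 0.2]
```

Request:
servo_tool(
  commands=[0.001,0.001,0.03,0,0,0,0.084,0.001,0.001,0.06,0,0,0,0.084,0.001,0.001,0.09,0,0,0,0.084,0.001,0.001,0.105,0,0,0,0.084,0.001,0.001,0.12,0,0,0,0.084,0.001,0.001,0.135,0,0,0,0.084,0.001,0.001,0.15,0,0,0,0.084,0.001,0.001,0.158,0,0,0,0.084,0.001,0.001,0.158,0,0,0,0.084],
)

```text
time: 16.05
tool_pos: [0.4754, 0.184, 0.0394]
ee_rot: [3.141, 0.001, -0.0]
wrist_force: [-0.3, 0.6, 0.4]
width: 0.0838
finger_force: 0.0
```

Request:
servo_tool(
  commands=[0,0,0,0,0,0,0.07,0,0,0,0,0,0,0.06,0,0,0,0,0,0,0.04,0,0,0,0,0,0,0.04,0,0,0,0,0,0,0.04,0,0,0,0,0,0,0.04],
)

```text
time: 16.8
tool_pos: [0.4763, 0.1846, 0.0407]
ee_rot: [-3.141, -0.001, -0.0]
wrist_force: [-0.3, 2.9, 3.7]
width: 0.0586
finger_force: 30.0
```

Request:
servo_tool(
  commands=[0,0,-0.01,0,0,0,0.04,0,0,-0.025,0,0,0,0.04,0,0,-0.06,0,0,0,0.04,0,0,-0.1,0,0,0,0.04,0,0,-0.15,0,0,0,0.04,0,0,-0.2,0,0,0,0.04,0,0,-0.2,0,0,0,0.04],
)

```text
time: 17.68
tool_pos: [0.4781, 0.1844, 0.2461]
ee_rot: [-3.139, -0.011, -0.001]
wrist_force: [0.0, 0.2, -2.3]
width: 0.0583
finger_force: 30.0
```

```bash
python3 -c "
from h import *
wp((.4885,-.247,.24,88.4))"
```

```text
t 17.675 pos [0.4781 0.1844 0.2461] rpy [-1.7987e+02 -6.2000e-01 -3.0000e-02] F [ 0.   0.2 -2.3] w 0.0583
[0.0106, 0.4314, 0.0052] [0.4, -0.6, -88.4]
```

Request:
servo_tool(
  commands=[0,0.04,0,0,0,-9,0.04,0,0.09,0,0,0,-18,0.04,0,0.14,0,0,0,-28,0.04,0,0.19,0,0,0,-38,0.04,0.003,0.24,0,0,0,-48,0.04,0.005,0.29,0,0,0,-58,0.04,0.008,0.335,0,0,0,-68,0.04,0.01,0.38,0,0,0,-78,0.04,0.012,0.415,0,0,0,-88.4,0.04,0.012,0.431,0,0,0,-88.4,0.04],
)

```text
time: 18.92
tool_pos: [0.4866, -0.2481, 0.2376]
ee_rot: [-3.138, -0.002, 1.538]
wrist_force: [0.5, 0.1, -2.7]
width: 0.0583
finger_force: 30.0
```

Request:
servo_tool(
  commands=[0,0,0,0,0,0,0.04,0,0,0,0,0,0,0.04],
)

```text
time: 19.18
tool_pos: [0.4876, -0.2455, 0.2399]
ee_rot: [-3.141, -0.001, 1.543]
wrist_force: [-0.7, 0.1, -2.7]
width: 0.0583
finger_force: 30.0
```

```bash
python3 -c "
from h import *
wp((.4885,-.247,.24,88.4),(.4885,-.247,.07,88.4))"
```

```text
t 19.175 pos [ 0.4876 -0.2455  0.2399] rpy [-1.7998e+02 -5.0000e-02  8.8380e+01] F [-0.7  0.1 -2.7] w 0.0583
[-0.0014, 0.0009, -0.0001] [-0.0, -0.1, -0.0]
[-0.0016, 0.001, 0.1699] [-0.0, -0.1, -0.0]
```

Request:
servo_tool(
  commands=[-0.001,0.001,0.02,0,0,0,0.04,-0.001,0.001,0.05,0,0,0,0.04,-0.001,0.001,0.08,0,0,0,0.04,-0.001,0.001,0.11,0,0,0,0.04,-0.001,0.001,0.135,0,0,0,0.04,-0.001,0.001,0.15,0,0,0,0.04,-0.001,0.001,0.156,0,0,0,0.04,-0.001,0.001,0.156,0,0,0,0.04],
)

```text
time: 20.18
tool_pos: [0.489, -0.2478, 0.0846]
ee_rot: [3.141, 0.0, 1.543]
wrist_force: [0.2, 0.0, -1.5]
width: 0.0581
finger_force: 30.0
```

Request:
servo_tool(
  commands=[0,0,0.002,0,0,0,0.04,0,0,0.004,0,0,0,0.04,0,0,0.006,0,0,0,0.04,0,0,0.006,0,0,0,0.04],
)

```text
time: 20.68
tool_pos: [0.4885, -0.2479, 0.0779]
ee_rot: [-3.141, -0.0, 1.542]
wrist_force: [-0.2, 0.4, -2.1]
width: 0.0584
finger_force: 30.0
```

Request:
servo_tool(
  commands=[0,0,0.0015,0,0,0,0.04,0,0,0.003,0,0,0,0.04,0,0,0.004,0,0,0,0.04,0,0,0.004,0,0,0,0.04],
)

```text
time: 21.18
tool_pos: [0.4886, -0.2479, 0.0739]
ee_rot: [-3.141, -0.0, 1.543]
wrist_force: [-0.2, 0.4, -1.8]
width: 0.0586
finger_force: 30.0
```

Request:
servo_tool(
  commands=[0,0,0.0015,0,0,0,0.04,0,0,0.003,0,0,0,0.04,0,0,0.004,0,0,0,0.04,0,0,0.004,0,0,0,0.04],
)

```text
time: 21.68
tool_pos: [0.4886, -0.2479, 0.0699]
ee_rot: [-3.141, -0.0, 1.543]
wrist_force: [0.7, 0.4, -2.4]
width: 0.0585
finger_force: 30.0
```

Request:
servo_tool(
  commands=[0,0,0.0015,0,0,0,0.04,0,0,0.003,0,0,0,0.04,0,0,0.003,0,0,0,0.04],
)

```text
time: 22.05
tool_pos: [0.4885, -0.2479, 0.0668]
ee_rot: [-3.141, -0.0, 1.543]
wrist_force: [-0.5, -0.4, -1.9]
width: 0.0584
finger_force: 30.0
```

Request:
servo_tool(
  commands=[0,0,0.0015,0,0,0,0.04,0,0,0.003,0,0,0,0.04,0,0,0.003,0,0,0,0.04],
)

```text
time: 22.42
tool_pos: [0.4888, -0.2481, 0.0648]
ee_rot: [3.141, 0.001, 1.543]
wrist_force: [-0.7, 0.3, 1.9]
width: 0.0585
finger_force: 30.0
```

Request:
servo_tool(
  commands=[0,0,0.001,0,0,0,0.04,0,0,0.002,0,0,0,0.04,0,0,0.002,0,0,0,0.04],
)

```text
time: 22.8
tool_pos: [0.4888, -0.2482, 0.0636]
ee_rot: [3.141, 0.001, 1.543]
wrist_force: [-2.8, 1.4, 7.0]
width: 0.0586
finger_force: 30.0
```

Request:
servo_tool(
  commands=[0,0,0,0,0,0,0.064,0,0,0,0,0,0,0.074,0,0,0,0,0,0,0.074,0,0,-0.01,0,0,0,0.074,0,0,-0.03,0,0,0,0.074,0,0,-0.07,0,0,0,0.074,0,0,-0.12,0,0,0,0.06,0,0,-0.17,0,0,0,0.04,0,0,-0.22,0,0,0,0.01,0,0,-0.27,0,0,0,0],
)

```text
time: 24.05
tool_pos: [0.4885, -0.2478, 0.3347]
ee_rot: [3.14, 0.001, 1.543]
wrist_force: [0.8, -0.8, 0.1]
width: 0.0376
finger_force: 0.0
```

```bash
python3 -c "
from h import *
wp()
p=snapshot('top');q=snapshot('side')
for s in(p,q):
  for k in('reject_a','good_a','box_lid'):
    for d in spotter.trace(k,s): print(k,round(d['conf'],2),np.round(d['box']))
for c in((.603,-.248,.13),(.489,-.248,.115)): print(proj(p,[c]),proj(q,[c]))
v=[.5455,-.2535,-1.5994];n=np.array([np.cos(v[2]),np.sin(v[2]),0]);m=np.array([-n[1],n[0],0]);c=np.array([v[0],v[1],.15])
for a in(1.5,1.6,1.7,1.8):
  E=[c+n*(.085-.17*np.cos(a)+k*.008*np.sin(a))+m*y+np.array([0,0,.17*np.sin(a)+k*.008*np.cos(a)]) for y in(.12,-.12) for k in(0,1)]
  print(a,proj(p,E).round(1).tolist(),proj(q,E).round(1).tolist())
print('hinge',c+n*.085)
"
```

```text
t 24.05 pos [ 0.4885 -0.2478  0.3347] rpy [1.7992e+02 5.0000e-02 8.8390e+01] F [ 0.8 -0.8  0.1] w 0.0376
reject_a 0.85 [421. 199.  30.  34.]
reject_a 0.84 [236. 336.  35.  32.]
reject_a 0.69 [492. 217.  39.  66.]
reject_a 0.47 [425. 250.  31.  21.]
good_a 0.97 [198. 274.  35.  34.]
good_a 0.97 [216. 220.  30.  29.]
good_a 0.57 [268. 215.  30.  33.]
box_lid 0.86 [492. 220.  38.  66.]
reject_a 0.86 [402. 348.  41.  53.]
reject_a 0.78 [360. 168.  26.  18.]
reject_a 0.73 [310. 158.  27.  19.]
good_a 0.96 [316. 368.  42.  52.]
good_a 0.81 [268. 279.  38.  51.]
good_a 0.61 [250. 331.  41.  55.]
box_lid 0.81 [309.  69. 102.  77.]
box_lid 0.35 [250. 332.  41.  54.]
box_lid 0.31 [315. 367.  42.  55.]
[[442.46826269 211.15476124]] [[324.15972882 163.36272122]]
[[446.34648149 261.44479485]] [[370.25272126 174.45631836]]
1.5 [[496.7, 155.8], [500.7, 155.6], [508.2, 274.0], [512.3, 273.8]] [[306.3, 73.0], [307.2, 71.4], [410.4, 85.3], [410.8, 83.5]]
1.6 [[505.1, 155.5], [509.0, 155.5], [516.9, 273.6], [521.0, 273.5]] [[308.2, 69.8], [309.1, 68.5], [411.1, 81.8], [411.5, 80.4]]
1.7 [[513.2, 155.5], [517.0, 155.6], [525.4, 273.4], [529.2, 273.4]] [[310.1, 67.4], [311.0, 66.4], [411.8, 79.1], [412.0, 78.0]]
1.8 [[521.0, 155.8], [524.5, 156.0], [533.4, 273.4], [537.0, 273.4]] [[311.9, 65.7], [312.8, 65.0], [412.3, 77.2], [412.5, 76.5]]
hinge [ 0.54306902 -0.33846523  0.15      ]
```

Request:
servo_tool(
  commands=[0,0,-0.02,0,0,0,0,-0.03,0,-0.025,0,0,0,0,-0.07,0,-0.025,0,0,0,0,-0.115,0,-0.025,0,0,0,0,-0.157,0,-0.025,0,0,0,0,-0.157,0,-0.025,0,0,0,0,-0.157,0,0.01,0,0,0,0,-0.157,0,0.05,0,0,0,0,-0.157,0,0.085,0,0,0,0,-0.157,0,0.085,0,0,0,0],
)

```text
time: 25.7
tool_pos: [0.4829, -0.4022, 0.2425]
ee_rot: [-3.135, -0.007, 1.544]
wrist_force: [0.2, -0.9, 0.5]
width: 0.0003
finger_force: 0.0
```

```bash
python3 -c "
from h import *
wp((.4855,-.36,.25,88.4),(.4855,-.332,.25,88.4))
p=snapshot('top');q=snapshot('side')
for s in(p,q):
  for k in('box_lid',):
    for d in spotter.trace(k,s): print(k,round(d['conf'],2),np.round(d['box']))
"
```

```text
t 25.7 pos [ 0.4829 -0.4022  0.2425] rpy [-179.61   -0.39   88.45] F [ 0.2 -0.9  0.5] w 0.0003
[0.0423, 0.0015, -0.0073] [-0.4, -0.4, 0.0]
[0.0703, 0.0007, -0.0071] [-0.4, -0.4, 0.0]
box_lid 0.68 [481. 156.  52. 126.]
box_lid 0.78 [307.  68. 102.  76.]
```

Request:
servo_tool(
  commands=[0.025,0,0,0,0,0,0,0.045,0,0,0,0,0,0,0.06,0,0,0,0,0,0,0.073,0,0,0,0,0,0,0.086,0,0.003,0,0,0,0,0.099,0,0.006,0,0,0,0,0.111,0,0.011,0,0,0,0,0.111,0,0.011,0,0,0,0],
)

```text
time: 26.9
tool_pos: [0.4869, -0.2922, 0.2349]
ee_rot: [-3.14, -0.002, 1.544]
wrist_force: [-0.1, 0.2, -0.4]
width: 0.0007
finger_force: 0.0
```

```bash
python3 -c "
from h import *
wp((.485,-.261,.219,88.4))
q=snapshot('side')
for d in spotter.trace('box_lid',q): print(round(d['conf'],2),np.round(d['box']))
v=[.5455,-.2535,-1.5994];n=np.array([np.cos(v[2]),np.sin(v[2]),0]);m=np.array([-n[1],n[0],0]);c=np.array([v[0],v[1],.15])
for a in(.8,1.,1.2,1.4,1.6):
  E=[c+n*(.085-.17*np.cos(a)+k*.008*np.sin(a))+m*y+np.array([0,0,.17*np.sin(a)+k*.008*np.cos(a)]) for y in(.12,-.12) for k in(0,1)]
  print(a,proj(q,E).round(1).tolist())
"
```

```text
t 26.9 pos [ 0.4869 -0.2922  0.2349] rpy [-1.7988e+02 -1.3000e-01  8.8470e+01] F [-0.1  0.2 -0.4] w 0.0007
[0.0311, -0.0027, 0.016] [-0.1, -0.1, 0.1]
0.73 [301.  88. 102.  58.]
0.8 [[294.1, 113.8], [294.7, 110.3], [402.7, 128.1], [403.3, 124.4]]
1.0 [[297.1, 99.5], [297.9, 96.3], [405.2, 113.2], [405.8, 109.9]]
1.2 [[300.6, 87.0], [301.5, 84.4], [407.6, 100.1], [408.1, 97.3]]
1.4 [[304.4, 77.0], [305.3, 75.0], [409.6, 89.5], [410.0, 87.3]]
1.6 [[308.2, 69.8], [309.1, 68.5], [411.1, 81.8], [411.5, 80.4]]
```

Request:
servo_tool(
  commands=[0.012,0,0.003,0,0,0,0,0.022,0,0.01,0,0,0,0,0.032,0,0.017,0,0,0,0,0.041,0,0.026,0,0,0,0,0.05,0,0.036,0,0,0,0,0.057,0,0.047,0,0,0,0,0.064,0,0.058,0,0,0,0,0.069,0,0.07,0,0,0,0,0.069,0,0.07,0,0,0,0],
)

```text
time: 28.12
tool_pos: [0.4887, -0.2239, 0.1644]
ee_rot: [-3.139, -0.002, 1.543]
wrist_force: [-0.9, 0.3, -0.3]
width: 0.0005
finger_force: 0.0
```

```bash
python3 -c "
from h import *
wp((.485,-.22,.128,88.4))
q=snapshot('side')
for d in spotter.trace('box_lid',q): print(round(d['conf'],2),np.round(d['box']))
v=[.5455,-.2535,-1.5994];n=np.array([np.cos(v[2]),np.sin(v[2]),0]);m=np.array([-n[1],n[0],0]);c=np.array([v[0],v[1],.15])
for a in(0,.2,.3,.4,.5,.6):
  E=[c+n*(.085-.17*np.cos(a)+k*.008*np.sin(a))+m*y+np.array([0,0,.17*np.sin(a)+k*.008*np.cos(a)]) for y in(.12,-.12) for k in(0,1)]
  print(a,proj(q,E).round(1).tolist())
"
```

```text
t 28.125 pos [ 0.4887 -0.2239  0.1644] rpy [-1.7987e+02 -1.1000e-01  8.8420e+01] F [-0.9  0.3 -0.3] w 0.0005
[0.0037, -0.0037, 0.0364] [-0.1, -0.1, 0.0]
0.93 [291. 131. 110.  39.]
0 [[289.8, 171.8], [289.7, 169.0], [393.5, 187.6], [393.9, 184.8]]
0.2 [[289.6, 158.9], [289.6, 155.6], [395.4, 174.6], [395.9, 171.2]]
0.3 [[289.8, 151.8], [289.9, 148.4], [396.5, 167.3], [397.0, 163.8]]
0.4 [[290.2, 144.4], [290.5, 140.8], [397.7, 159.7], [398.2, 156.1]]
0.5 [[290.8, 136.8], [291.2, 133.1], [398.9, 151.9], [399.5, 148.1]]
0.6 [[291.7, 129.0], [292.2, 125.4], [400.1, 143.9], [400.7, 140.1]]
```

Request:
servo_tool(
  commands=[0.002,0,0.006,0,0,0,0,0.003,0,0.012,0,0,0,0,0.004,0,0.018,0,0,0,0,0.004,0,0.024,0,0,0,0,0.004,0,0.028,0,0,0,0,0.004,0,0.028,0,0,0,0],
)

```text
time: 28.98
tool_pos: [0.489, -0.2209, 0.1374]
ee_rot: [-3.14, -0.0, 1.542]
wrist_force: [0.0, -0.9, -0.0]
width: 0.0004
finger_force: 0.0
```

Request:
servo_tool(
  commands=[0,0,0.002,0,0,0,0,0,0,0.004,0,0,0,0,0,0,0.004,0,0,0,0],
)

```text
time: 29.35
tool_pos: [0.4894, -0.221, 0.1339]
ee_rot: [-3.142, 0.0, 1.543]
wrist_force: [0.0, -0.0, -0.0]
width: 0.0002
finger_force: 0.0
```

Request:
servo_tool(
  commands=[0,0,0.0015,0,0,0,0,0,0,0.003,0,0,0,0,0,0,0.003,0,0,0,0],
)

```text
time: 29.72
tool_pos: [0.4894, -0.221, 0.1309]
ee_rot: [-3.142, 0.0, 1.543]
wrist_force: [-0.6, 0.3, -0.0]
width: 0.0005
finger_force: 0.0
```

Request:
servo_tool(
  commands=[0,0,0.0015,0,0,0,0,0,0,0.003,0,0,0,0,0,0,0.003,0,0,0,0],
)

```text
time: 30.1
tool_pos: [0.4895, -0.2211, 0.1303]
ee_rot: [3.14, 0.001, 1.543]
wrist_force: [-4.0, 2.0, 8.0]
width: 0.0004
finger_force: 3.9
```

Request:
servo_tool(
  commands=[0,0,0.001,0,0,0,0,0,0,0.002,0,0,0,0],
)

```text
time: 30.35
tool_pos: [0.4896, -0.2211, 0.1302]
ee_rot: [3.139, 0.002, 1.543]
wrist_force: [-5.9, 3.8, 16.7]
width: 0.0008
finger_force: 8.2
```

```bash
python3 -c "
from h import *
wp()
q=snapshot('side')
for d in spotter.trace('box_lid',q): print(round(d['conf'],2),np.round(d['box']))"
```

```text
t 30.35 pos [ 0.4896 -0.2211  0.1302] rpy [1.7986e+02 1.0000e-01 8.8390e+01] F [-5.9  3.8 16.7] w 0.0008
0.87 [290. 130. 111.  58.]
```

Request:
servo_tool(
  commands=[0,0,-0.005,0,0,0,0,0,0,-0.02,0,0,0,0,0,0,-0.06,0,0,0,0,-0.02,0,-0.1,0,0,0,0,-0.02,0,-0.14,0,0,0,0,-0.02,0,-0.14,0,0,0,0,-0.02,0,-0.14,0,0,0,0],
)

```text
time: 31.32
tool_pos: [0.4887, -0.2408, 0.2651]
ee_rot: [-3.14, -0.001, 1.543]
wrist_force: [-1.4, -0.5, -0.9]
width: 0.0006
finger_force: 0.0
```

```bash
python3 -c "
from h import *
wp()
for n in('side','top'):
  q=snapshot(n)
  for k in('box_lid','reject_a','good_a','glaze_jar','water_cup','rolling_pin'):
    for d in spotter.trace(k,q)[:4]: print(n,k,round(d['conf'],2),np.round(d['box']))"
```

```text
t 31.325 pos [ 0.4887 -0.2408  0.2651] rpy [-1.7994e+02 -3.0000e-02  8.8390e+01] F [-1.4 -0.5 -0.9] w 0.0006
side box_lid 0.9 [292. 133. 111.  53.]
side reject_a 0.88 [403. 347.  42.  53.]
side good_a 0.73 [316. 367.  44.  56.]
side good_a 0.59 [250. 332.  43.  54.]
side good_a 0.55 [266. 280.  41.  50.]
side glaze_jar 0.89 [255. 164.  27.  42.]
side water_cup 0.55 [173. 298.  39.  54.]
side rolling_pin 0.69 [196. 215.  59.  84.]
top box_lid 0.85 [409. 180.  81. 108.]
top box_lid 0.56 [407. 147.  30.  34.]
top reject_a 0.61 [197. 273.  34.  34.]
top good_a 0.88 [194. 274.  36.  31.]
top good_a 0.82 [215. 219.  31.  32.]
top good_a 0.69 [269. 214.  30.  33.]
top glaze_jar 0.65 [406. 144.  30.  37.]
top water_cup 0.79 [226. 150.  32.  37.]
top water_cup 0.67 [196. 275.  36.  34.]
top rolling_pin 0.8 [281. 146. 102.  24.]
top rolling_pin 0.68 [182. 228.  13.  88.]
```

```bash
python3 -c "
from bench import close_job
print(close_job())"
```

```text
the job is handed in; nothing more can be done
None
```

Both notched beakers are standing in the seconds box, one in each half, each lowered onto its cork pad before release; the lid is shut to a hard stop, and the job is handed in at about 31 s of the 72 s allowed, with no verdict returned.

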